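Start the dust extractor from its control box

ROBOT

A 6-joint arm with a two-finger parallel gripper is mounted at the origin on a cart in front of the work surface, level with it; the furniture and walls round the work are solid. World frame = base frame: x ahead of the robot, y to its left, z up, the work surface at z = 0. Lengths are in m, angles in rad, forces in N, time in s.
With the tool pointing down it reaches from about 0.35 to 0.975 m from the base axis. Payload 7.1 kg.
Tool frame: the origin (TCP) lies at the very end of the fingers, on their centre line; the grasp point (between the pads) lies ctrl.grasp_offset behind it (ctrl.grasp_offset is the distance from the TCP to the grasp point, in m); z points along the fingers, y is the direction in which the jaws open and shut (so a half turn about z gives the same grasp; the last joint's range is limited). The gripper opens to 88 mm and grips with 3 to 60 N. Pads are 20 mm wide; open, the fingers measure 115 mm over their backs; the gripper's body (75 mm by 178 mm) begins 61 mm behind the grasp point.
Start: joints at [1.316, 0.423, 1.63, -0, 1.089, -0.019], TCP at [0.146, 0.608, 0.223] pointing down, gripper open.
Joint ranges: [-3, 3], [-0.9, 2.11], [0.09, 2.58], [-1.31, 4.45], [0.11, 2.69], [-2.54, 2.54]. Speed limits (rad/s): [2.39, 2.39, 3.01, 3.14, 3.14, 3.14].

INTERFACE

Orientations are given as a 3x3 rotation matrix whose columns are the frame's x, y, z axes.
In Python, from bench import ctrl gives the robot as it stands.
- The arm moves only by the shell command python3 -m crank 'ROWS'. ROWS is JSON, a list that holds one entry, the list of rows, each a list of 5 numbers: the opening, from 0 (shut) to 1 (fully open), then the shift along the tool's x, y, z in m, then the turn about the tool's z in rad. In form: [[[gripper, tx, ty, tz, twist], ...]]. A call has 1 to 5 rows; each row is the pose to reach, as a shift and turn from the pose measured when the call began, along the tool's axes at that moment; what a row does not reach only later rows make up. A row lasts 1/10 s, in which the tool goes at most 50 mm and 8.59 degrees, less where a joint would pass 70% of its speed; a pose out of reach is approached as far as the arm can. A call with a gripper value outside its range is refused whole. The fingers move at their own pace and stop on an object; the grip force is fixed at half the most. Time passes only in rows, so rows that repeat a pose let the fingers close. It gives the time, the measured TCP pose, the force and the opening at its end, in the units of the state.
- ctrl.read_state(): the state, without advancing time (a new reading comes with each control period).
- ctrl.read_camera(name): name is "side" or "top" or "wrist"; returns the picture (384x512x3 uint8, red, green, blue); there is no depth.
- ctrl.calibration(name): a dict with "intrinsics" (3x3 intrinsics, pixels), "xyz" and "orientation" of the camera in the world. Camera axes: x right, y down, z forward; pixel columns grow to the right and rows downward; lengths in m; the calibration is good to about 2 mm. A picture is of the moment at which its call begins: read the wrist's pose just before it. calibration takes no time and is no camera call; for the wrist camera it gives the pose at the moment of the call.
- ctrl.close_job(): hands the job in, once; it reports no verdict.
Trained networks look in the newest picture that a camera, given by its name, has taken for a name from the list of things; names that differ only in an ending like _2 or _b are one class to them, and where a whole thing is asked for, a point or a joint stands for the part that bears it (a point fixed in the world has none). Each returns a list of dicts, best first, with "conf" (0 to 1); they miss things now and then, are a little off and sometimes report something else, mostly with a low value. They report only what shows in the picture. A call takes as long as a camera call.
- ctrl.masks_of(camera, thing): "mask" (384x512 bool, what is visible of it) and "box" ([centre column, centre row, width, height] in pixels, round what is visible of it).
- ctrl.pinpoint(camera, thing): "location" ([column, row] in pixels: a listed point, or the origin of a listed thing).
The state is a dict: "t": time; "q": joint angles; "qvel": joint speeds; "joint_efforts": joint torques, N m; "ee_pos": TCP position; "orientation": TCP orientation; "ft_force": force on the tool from outside, world axes, zero at the start; "torque": the same for the moment, N m; "width": opening from 0.0 (shut) to 1.0 (fully open).
Only numpy, scipy, OpenCV 4.12 (cv2) and the standard library are available. Lean on these libraries where they do the work, as an engineer would, in place of code of your own. Each camera call takes 0.05 s, during which the arm holds its last target.

TASK

Start the dust extractor from the grey control box on the bench: first turn the black winged isolator knob clockwise (seen from above) as far as it goes, so that its wings point at the steel guard plate. Then press the three black buttons right down one at a time, letting each spring back up before the next: first the round one, then the square one, then the oblong one. Leave the knob turned on, and do not disturb the loose things lying around.

Things in the scene. Friction and masses are not known exactly. Their poses are not given: they have to be found in the camera images.
- control_box: fixed grey control box, 120 (x) by 300 (y) by 50 mm high, on the bench; origin: centre of its underside, z up. On its top, along the centre line x = 0: the winged knob at y = -110 mm; an upright steel guard plate at y = -62 mm (6 mm thick, 90 mm along x, upper edge 95 mm above the bench); three push buttons at y = -10, +50 and +110 mm, their order changing from run to run
- isolator_grip (a point): grip point on the winged knob: on its vertical axis, 87 mm above the bench; turns with it, z up. The wings form one upright bar, 72 mm long along x, 12 mm thick along y (16 mm over the round wing ends, which begin 20 mm from the axis), 60 to 102 mm above the bench. Hub disc of radius 19 mm up to 66 mm, fixed disc of radius 30 mm below it. The wing ends pass 9 mm from the guard plate
- isolator (a joint): turn of the winged knob in rad, growing clockwise seen from above: 0 fully off, 1.35 fully on at its hard stop, where the wings lie along the box's y and point at the guard plate. Starts between 0 and 0.3; friction about 0.06 N m, it stays where it is left
- round_button_top (a point): centre of the top face of the round push button: black cap, 38 mm in diameter, top 74 mm above the bench when up, 16 mm proud of its steel surround. Axes as the box's, z up; it goes straight down and follows the cap
- square_button_top (a point): centre of the top face of the square push button: black cap, 34 by 34 mm, top 74 mm above the bench when up, 16 mm proud of its steel surround. Axes as the box's, z up; it goes straight down and follows the cap
- oblong_button_top (a point): centre of the top face of the oblong push button: black cap, 56 mm along the box's x by 18 mm along its y, top 74 mm above the bench when up, 16 mm proud of its steel surround. Axes as the box's, z up; it goes straight down and follows the cap
- round_button (a joint): travel of the round button in m: 0 up, 0.008 fully down at its hard stop; a spring returns it (starts moving at 1.5 N, fully down at 5 N)
- square_button (a joint): travel of the square button in m: 0 up, 0.008 fully down at its hard stop; a spring returns it (starts moving at 1.5 N, fully down at 5 N)
- oblong_button (a joint): travel of the oblong button in m: 0 up, 0.008 fully down at its hard stop; a spring returns it (starts moving at 1.5 N, fully down at 5 N)
- sanding_block: loose bystander: brown sanding block, 66 x 110 x 29 mm, flat on the bench beyond the box; origin at the centre of its underside
- tape_measure: loose bystander: yellowish tape measure, 62 x 81 x 33 mm, on the bench to the right; origin at the centre of its underside
- screwdriver: loose bystander: screwdriver with black handle, 210 mm long, 25 mm high, lying beyond the box; origin at the centre of its underside
- safety_glasses: loose bystander: clear safety glasses, 174 x 141 x 45 mm, on the bench to the left; origin at the centre of its underside

How it is judged:
By the outcome, as a careful person would: the job done as asked, in the order asked, and still so for the second after the job is handed in, with the robot touching nothing.
It also fails if it takes over 61 s, if anything falls off the work surface, if the arm or the gripper's body presses on something with over 40 N, if the wrist force passes 120 N, or if a joint passes its speed limit or range.

## Working session

There is one attempt and no reset: what is moved stays moved. The work goes in short steps, Python scripts to look and compute and a shell command to move; the robot and the scene stay as the last step left them, time stands still between calls to the robot, and variables do not carry over. Pictures are saved under pics/ and viewed, and the job is handed in when it is done.

```bash
ls; mkdir -p pics; python3 - <<'E'
from bench import ctrl
import cv2,numpy as np
print(ctrl.read_state()); print(ctrl.grasp_offset)
for n in ("top","side"):
    im=ctrl.read_camera(n); cv2.imwrite(f"pics/{n}0.png",im[:,:,::-1])
    c=ctrl.calibration(n); print(n,c)
    for t in ["control_box","isolator_grip","round_button_top","square_button_top","oblong_button_top"]:
        print(t,[(np.round(d["location"],1),round(d["conf"],2)) for d in ctrl.pinpoint(n,t)][:3])
E
```

```text
pics
{'t': 0.0, 'q': array([ 1.31599956e+00,  4.23821405e-01,  1.63067825e+00,  5.25945959e-06,
        1.08859661e+00, -1.89959567e-02]), 'qvel': array([-5.35092418e-05, -7.79692145e-04, -1.23951749e-03,  1.81879655e-03,
       -1.58804099e-03, -2.78936940e-03]), 'joint_efforts': array([-2.25771299e-03, -5.44612026e+01, -2.73671168e+01,  6.42524217e-02,
        2.27980746e-02, -9.63761227e-05]), 'ee_pos': array([0.14584613, 0.60717964, 0.22191845]), 'orientation': array([[-9.72326991e-01,  2.33623793e-01, -3.83491363e-04],
       [ 2.33624105e-01,  9.72325904e-01, -1.45388710e-03],
       [ 3.32159684e-05, -1.50324649e-03, -9.99998870e-01]]), 'ft_force': array([0.11727226, 0.17841231, 0.07392202]), 'torque': array([-0.00631219,  0.0291278 ,  0.00876602]), 'width': 0.9994008533797778}
0.0187
top {'intrinsics': array([[370.22870132,   0.        , 252.05396246],
       [  0.        , 370.22870132, 187.30079926],
       [  0.        ,   0.        ,   1.        ]]), 'xyz': array([ 0.43581446, -0.1433933 ,  1.24413416]), 'orientation': array([[ 0.01808838, -0.99247877,  0.12107313],
     
[... 383 characters left out ...]
8.5, 210.1]), 0.61)]
oblong_button_top [(array([257.9, 198.8]), 0.39)]
side {'intrinsics': array([[439.1211578 ,   0.        , 257.81636905],
       [  0.        , 439.1211578 , 193.00812481],
       [  0.        ,   0.        ,   1.        ]]), 'xyz': array([ 0.03455836, -1.09818013,  0.93671107]), 'orientation': array([[ 0.86505193, -0.30781346,  0.39615154],
       [-0.50168105, -0.53254805,  0.68169546],
       [ 0.00113469, -0.78844369, -0.6151059 ]])}
control_box [(array([250.6, 225.9]), 0.93)]
isolator_grip [(array([272.2, 217.1]), 0.85)]
round_button_top [(array([238. , 198.5]), 0.47)]
square_button_top [(array([226.2, 188.4]), 0.55)]
oblong_button_top [(array([252.1, 207.6]), 0.71)]
```

```bash
python3 - <<'E'
import cv2
a=cv2.imread("pics/top0.png");b=cv2.imread("pics/side0.png")
cv2.imwrite("pics/t1.png",cv2.resize(a[130:280,160:360],(800,600),interpolation=cv2.INTER_CUBIC))
cv2.imwrite("pics/s1.png",cv2.resize(b[130:280,160:360],(800,600),interpolation=cv2.INTER_CUBIC))
E
```

```text
(no output)
```

View pics/top0.png

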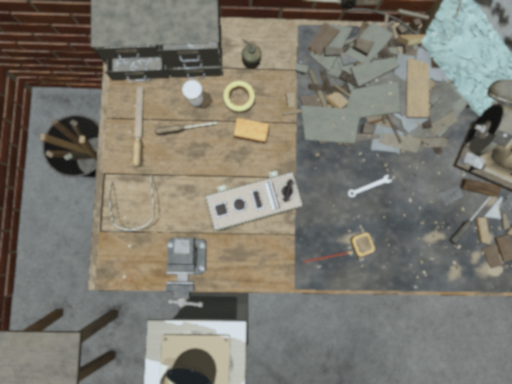

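```bash
sleep 1
```

```text
(no output)
```

View pics/side0.png

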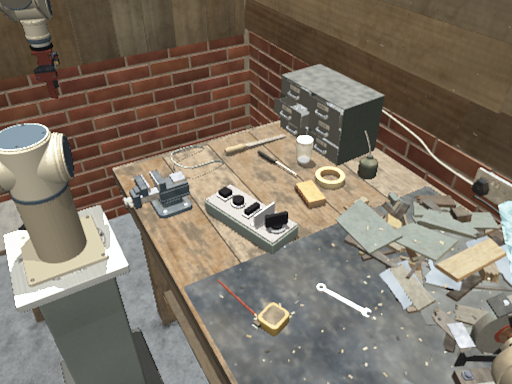

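View zooms.

View pics/t1.png

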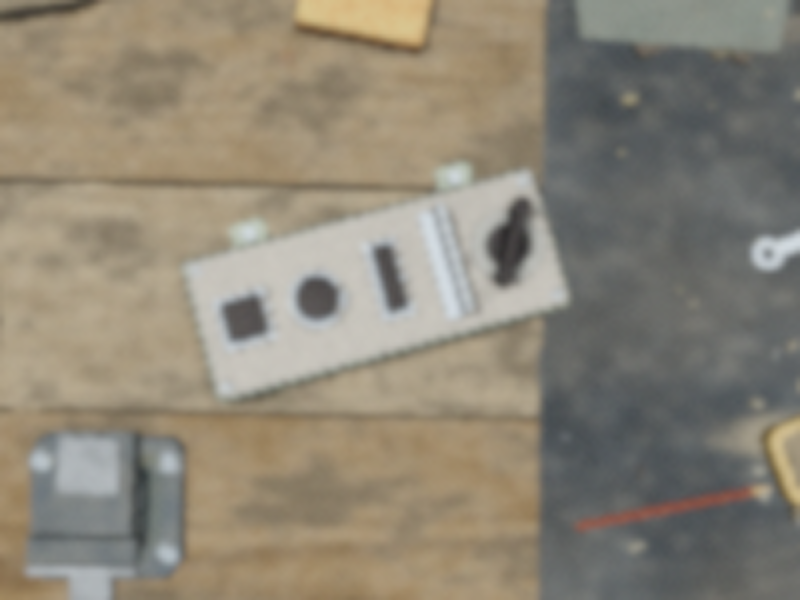

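View pics/s1.png

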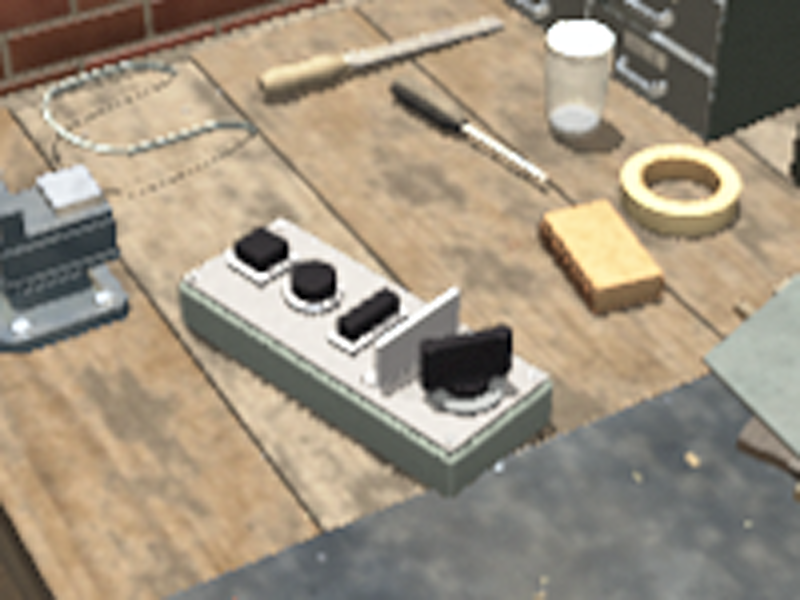

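```bash
cat > h.py <<'E'
from bench import ctrl
import cv2,numpy as np
def proj(cal,P):
    P=np.atleast_2d(P); R=np.array(cal["orientation"]);c=(P-cal["xyz"])@R
    K=np.array(cal["intrinsics"]); u=c@K.T; return u[:,:2]/u[:,2:]
def back(cal,uv,z):
    uv=np.atleast_2d(uv).astype(float);K=np.array(cal["intrinsics"]);R=np.array(cal["orientation"])
    d=(np.c_[uv,np.ones(len(uv))]@np.linalg.inv(K).T)@R.T
    o=np.array(cal["xyz"]); return o+d*((z-o[2])/d[:,2])[:,None]
def box2w(p,L):
    x,y,a=p; L=np.atleast_2d(L).astype(float); c,s=np.cos(a),np.sin(a)
    return np.c_[x+c*L[:,0]-s*L[:,1],y+s*L[:,0]+c*L[:,1],L[:,2]]
E
python3 - <<'E'
from h import *
from scipy.optimize import least_squares
z=lambda l:(np.array(l)+0.5)/4-0.5+[160,130]
top=z([(187,264),(530,170),(570,297),(225,398),(391,277),(318,297),(245,318)])
side=z([(180,287),(282,218),(552,378),(452,455),(262,242),(314,272),(368,310)])
ct,cs=ctrl.calibration("top"),ctrl.calibration("side")
w=back(ct,top[:4],.05);print(w); print(np.linalg.norm(np.diff(w,axis=0),axis=1))
# corners: top order: (+x,+y),(+x,-y),(-x,-y),(-x,+y); side: (-x,+y),(+x,+y),(+x,-y),(-x,-y)
B=lambda y:(0,y,.074)
LT=[(.06,.15,.05),(.06,-.15,.05),(-.06,-.15,.05),(-.06,.15,.05),B(-.01),B(.05),B(.11)]
LS=[(-.06,.15,.05),(.06,.15,.05),(.06,-.15,.05),(-.06,-.15,.05),B(.11),B(.05),B(-.01)]
f=lambda p,m:np.r_[(proj(ct,box2w(p,LT))-top).ravel()*(m&1),(proj(cs,box2w(p,LS))-side).ravel()*(m>>1)]
for m in (1,2,3):
    r=least_squares(f,[.4,-.15,.2],args=(m,)); print(m,r.x,np.round(r.fun,1).tolist())
for n,y,zz in (("knob",-.11,.087),("plate",-.062,.095),("obl",-.01,.074),("rnd",.05,.074),("sq",.11,.074)):
    print(n,box2w(r.x,(0,y,zz)))
ww=back(ct,z([(522,207),(500,280)]),.102); d=ww[0]-ww[1]; print(ww,ww.mean(0),np.linalg.norm(d),"wing yaw",np.arctan2(d[1],d[0]),"rel cw",r.x[2]-np.arctan2(d[1],d[0]))
E
```

```text
[[ 0.5512949  -0.02299743  0.05      ]
 [ 0.63432906 -0.30047316  0.05      ]
 [ 0.53078219 -0.33351745  0.05      ]
 [ 0.44432459 -0.0568386   0.05      ]]
[0.28963331 0.10869167 0.28987256]
1 [ 0.53994179 -0.178107    0.2986609 ] [-1.8, -0.6, 1.0, -2.1, 1.7, 1.3, -1.4, 1.8, 0.2, -0.3, 0.2, -0.1, 0.2, -0.1, -0.0, -0.0, -0.0, -0.0, 0.0, -0.0, 0.0, -0.0, -0.0, -0.0, 0.0, -0.0, 0.0, -0.0]
2 [ 0.53675143 -0.18284172  0.29094395] [-0.0, 0.0, 0.0, -0.0, 0.0, 0.0, -0.0, 0.0, 0.0, 0.0, 0.0, 0.0, 0.0, 0.0, -1.5, -2.0, -0.1, -0.9, 1.6, -0.1, 0.1, 1.2, -0.2, 0.3, -0.1, 0.8, 0.2, -0.3]
3 [ 0.53884137 -0.17952031  0.29480448] [-1.4, -0.5, 1.6, -1.6, 2.1, 1.8, -1.1, 2.0, 0.6, 0.1, 0.6, 0.2, 0.6, 0.1, -1.4, -2.6, -0.2, -1.5, 1.6, -1.1, 0.3, 0.2, -0.2, -0.4, -0.0, 0.1, 0.2, -1.1]
knob [[ 0.57080218 -0.2847748   0.087     ]]
plate [[ 0.55685564 -0.23884557  0.095     ]]
obl [[ 0.5417469 -0.1890889  0.074    ]]
rnd [[ 0.52431373 -0.13167736  0.074     ]]
sq [[ 0.50688057 -0.07426582  0.074     ]]
[[ 0.59629993 -0.28751661  0.102     ]
 [ 0.53877254 -0.27072944  0.102     ]] [ 0.56753624 -0.27912303  0.102     ] 0.059926703935575865 wing yaw -0.28392788087022286 rel cw 0.5787323559863324
```

```bash
python3 -m crank '[[[1,-0.155,-0.195,0,0],[1,-0.155,-0.195,0,0],[1,-0.155,-0.195,0,0],[1,-0.155,-0.195,0,0],[1,-0.155,-0.195,0,0]]]'; python3 - <<'E'
from h import *
s=ctrl.read_state();print(s["q"],s["ee_pos"],s["orientation"])
E
```

```text
t: 1.1
ee_pos: [0.2516, 0.3801, 0.2228]
orientation: [[-0.972, 0.233, 0.0], [0.233, 0.972, 0.0], [-0.0, 0.0, -1.0]]
ft_force: [1.0, 0.3, 0.4]
width: 1.003
[ 9.60171444e-01  1.71770694e-01  1.99060570e+00 -1.87727782e-04
  9.78689327e-01 -3.75353103e-01] [0.2515727  0.38013693 0.22282381] [[-9.72475359e-01  2.33005346e-01  4.29756826e-04]
 [ 2.33005497e-01  9.72475358e-01  3.42400050e-04]
 [-3.38146881e-04  4.33111314e-04 -9.99999849e-01]]
```

```bash
python3 -m crank '[[[0.35,-0.16,-0.20,0,0],[0.35,-0.16,-0.20,0,0],[0.35,-0.16,-0.20,0,0],[0.35,-0.16,-0.20,0,0],[0.35,-0.16,-0.20,0,0]]]'; python3 -m crank '[[[0.35,-0.16,-0.20,0,0],[0.35,-0.16,-0.20,0,0],[0.35,-0.16,-0.20,0,0],[0.35,-0.16,-0.20,0,0],[0.35,-0.16,-0.20,0,0]]]'; python3 - <<'E'
from h import *
s=ctrl.read_state();print(s["q"],s["ee_pos"])
im=ctrl.read_camera("wrist"); cv2.imwrite("pics/w1.png",im[:,:,::-1]); print(ctrl.calibration("wrist"))
E
```

```text
t: 1.6
ee_pos: [0.3578, 0.1537, 0.2232]
orientation: [[-0.973, 0.233, 0.002], [0.233, 0.973, 0.001], [-0.001, 0.001, -1.0]]
ft_force: [0.4, 0.4, -0.1]
width: 0.582
t: 2.1
ee_pos: [0.4641, -0.073, 0.2236]
orientation: [[-0.972, 0.233, 0.003], [0.233, 0.972, 0.001], [-0.002, 0.001, -1.0]]
ft_force: [0.7, 1.4, 0.0]
width: 0.351
[-1.82252243e-01  1.91436171e-01  1.96335237e+00  1.55546481e-03
  9.84382688e-01 -1.51860242e+00] [ 0.46414716 -0.07303274  0.22356074]
{'intrinsics': array([[306.25904462,   0.        , 252.21354528],
       [  0.        , 306.25904462, 189.08185822],
       [  0.        ,   0.        ,   1.        ]]), 'xyz': array([ 0.39860695, -0.06096891,  0.3861976 ]), 'orientation': array([[ 0.23356264,  0.93812969,  0.2556583 ],
       [ 0.97234122, -0.22506897, -0.062422  ],
       [-0.00101918,  0.26316655, -0.96474988]])}
```

View pics/w1.png

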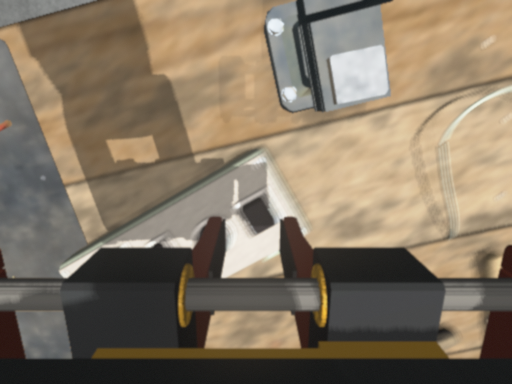

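```bash
python3 -m crank '[[[0.35,-0.187,-0.181,-0.05,0],[0.35,-0.187,-0.181,-0.05,0],[0.35,-0.187,-0.181,-0.05,0],[0.35,-0.187,-0.181,-0.05,0],[0.35,-0.187,-0.181,-0.05,0]]]'; python3 -m crank '[[[0.35,-0.02,-0.01,0,0],[0.35,-0.02,-0.01,0,0],[0.35,-0.02,-0.01,0,0]]]';python3 - <<'E'
from h import *
s=ctrl.read_state();print(s["q"],s["ee_pos"])
cal=ctrl.calibration("wrist")
im=ctrl.read_camera("wrist"); cv2.imwrite("pics/w2.png",im[:,:,::-1]); np.savez("w2.npz",**cal)
for t in ["isolator_grip","round_button_top","square_button_top","oblong_button_top"]:
    r=ctrl.pinpoint("wrist",t); print(t,[(np.round(d["location"],1),round(d["conf"],2),back(cal,d["location"],.087 if "iso" in t else .074).round(4)) for d in r[:2]])
E
```

```text
t: 2.65
ee_pos: [0.5951, -0.2802, 0.2716]
orientation: [[-0.972, 0.235, 0.007], [0.235, 0.972, -0.003], [-0.007, -0.001, -1.0]]
ft_force: [0.9, 0.9, 0.3]
width: 0.355
t: 2.95
ee_pos: [0.6117, -0.2943, 0.2709]
orientation: [[-0.972, 0.236, 0.005], [0.236, 0.972, -0.002], [-0.006, -0.0, -1.0]]
ft_force: [-0.6, -0.1, -0.2]
width: 0.351
[-4.66388120e-01  4.54614930e-01  1.46307126e+00  1.05041259e-03
  1.21830722e+00 -1.79976045e+00] [ 0.61167419 -0.29427068  0.27092969]
isolator_grip [(array([257.4, 131.7]), 0.62, array([[ 0.5707, -0.2779,  0.087 ]]))]
round_button_top [(array([380.6,  56.9]), 0.9, array([[ 0.5251, -0.1293,  0.074 ]]))]
square_button_top [(array([431.5,  24.1]), 0.89, array([[ 0.5056, -0.0728,  0.074 ]]))]
oblong_button_top [(array([332.2,  87.1]), 0.64, array([[ 0.5436, -0.1857,  0.074 ]]))]
```

View pics/w2.png

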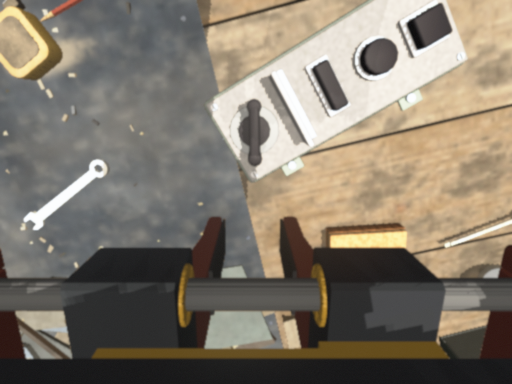

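```bash
python3 - <<'E'
import cv2
a=cv2.imread("pics/w2.png")
cv2.imwrite("pics/w2z.png",cv2.resize(a[80:190,200:345],(791,600),interpolation=cv2.INTER_CUBIC))
cv2.imwrite("pics/w2y.png",cv2.resize(a[0:150,290:490],(800,600),interpolation=cv2.INTER_CUBIC))
E
```

```text
(no output)
```

View pics/w2z.png

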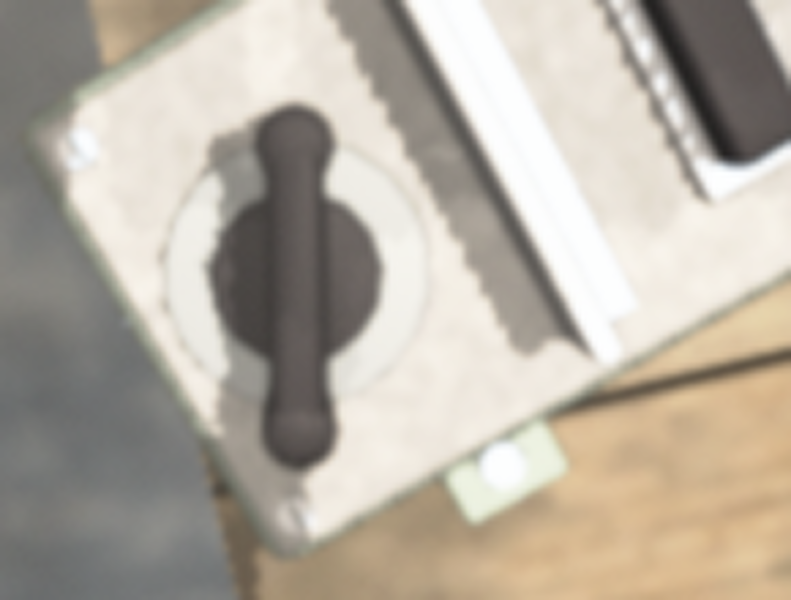

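View pics/w2y.png

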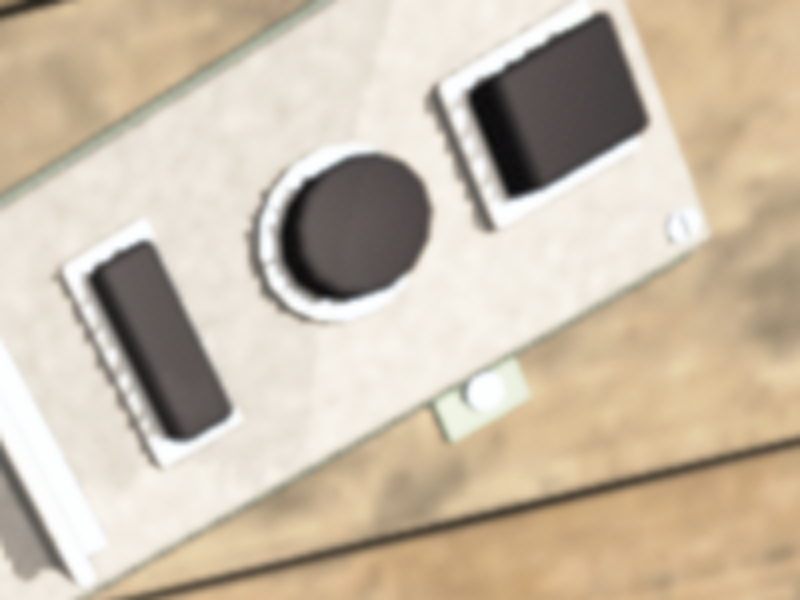

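```bash
python3 - <<'E'
from h import *
from scipy.optimize import least_squares
cal=dict(np.load("w2.npz"))
Z=lambda l:(np.atleast_2d(l)+0.5)/(791/145)-0.5+[200,80]
Y=lambda l:(np.atleast_2d(l)+0.5)/4-0.5+[290,0]
e=back(cal,Z([(295,103),(299,470)]),.102);d=e[0]-e[1];print("wing",e,e.mean(0),np.linalg.norm(d),np.arctan2(-d[1],-d[0]))
print("hub",back(cal,Z((297,276)),.066),"disc",back(cal,Z((297,272)),.058))
b=back(cal,np.r_[Y((163,340)),Y((364,226)),Y((560,104))],.074);print("buttons o r s",b)
uv=np.r_[Y((163,340)),Y((364,226)),Y((560,104)),Z((297,286)),Z((297,276))]
L=[(0,-.01,.074),(0,.05,.074),(0,.11,.074),(0,-.11,.102),(0,-.11,.066)]
r=least_squares(lambda p:(proj(cal,box2w(p,L))-uv).ravel(),[.54,-.18,.3]);print(r.x,r.fun.round(1))
for n,y,zz in (("knob",-.11,.087),("plate",-.062,.095),("obl",-.01,.074),("rnd",.05,.074),("sq",.11,.074)):
    print(n,box2w(r.x,(0,y,zz)))
E
```

```text
wing [[ 0.53555481 -0.27381473  0.102     ]
 [ 0.60460384 -0.28953388  0.102     ]] [ 0.57007932 -0.2816743   0.102     ] 0.07081567824848516 -0.2238372762762223
hub [[ 0.56981029 -0.28142487  0.066     ]] disc [[ 0.5695586  -0.28132097  0.058     ]]
buttons o r s [[ 0.54058218 -0.18720791  0.074     ]
 [ 0.52436077 -0.12916207  0.074     ]
 [ 0.50660879 -0.07481197  0.074     ]]
[ 0.53814813 -0.1775077   0.29138847] [ 0.2  0.4 -0.5 -0.5  2.5 -0.7 -1.2  1.  -1.2  0.2]
knob [[ 0.5697492  -0.28287075  0.087     ]]
plate [[ 0.55595964 -0.23689415  0.095     ]]
obl [[ 0.54102095 -0.18708616  0.074     ]]
rnd [[ 0.52378401 -0.1296154   0.074     ]]
sq [[ 0.50654706 -0.07214465  0.074     ]]
```

```bash
python3 -m crank '[[[0.35,0.044,0.003,0.08,-0.014],[0.35,0.044,0.003,0.08,-0.014],[0.35,0.044,0.003,0.12,-0.014],[0.35,0.044,0.003,0.145,-0.014],[0.35,0.044,0.003,0.145,-0.014]]]'; python3 - <<'E'
from h import *
s=ctrl.read_state();print(s["q"],s["ee_pos"],s["orientation"])
R=s["orientation"];print("to knob in tool:",(R.T@(np.array([.570,-.2817,.075])-s["ee_pos"])).round(4),"yaw_y",np.arctan2(R[1,1],R[0,1]))
im=ctrl.read_camera("wrist"); cv2.imwrite("pics/w3.png",im[:,:,::-1])
im=ctrl.read_camera("side"); cv2.imwrite("pics/s3.png",cv2.resize(im[130:280,160:360,::-1],(800,600)))
E
```

```text
t: 3.7
ee_pos: [0.568, -0.2788, 0.1233]
orientation: [[-0.975, 0.22, 0.001], [0.22, 0.975, 0.001], [-0.0, 0.001, -1.0]]
ft_force: [0.8, 0.6, 0.3]
width: 0.352
[-4.75603752e-01  5.54710184e-01  1.67482164e+00  1.24842554e-03
  9.11894930e-01 -1.82527685e+00] [ 0.56801452 -0.27881842  0.1233209 ] [[-9.75483681e-01  2.20070961e-01  5.99783665e-04]
 [ 2.20071399e-01  9.75483438e-01  8.01402976e-04]
 [-4.08713509e-04  9.13750755e-04 -9.99999499e-01]]
to knob in tool: [-0.0026 -0.0024  0.0483] yaw_y 1.3489090184107086
```

View pics/w3.png

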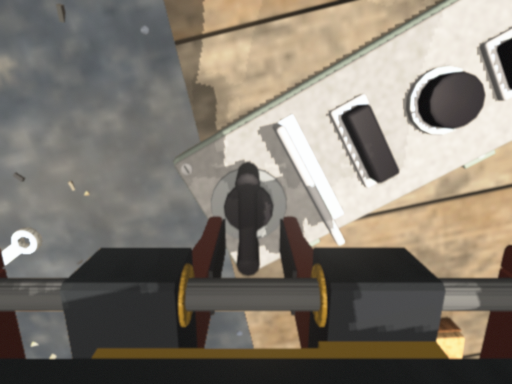

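View pics/s3.png

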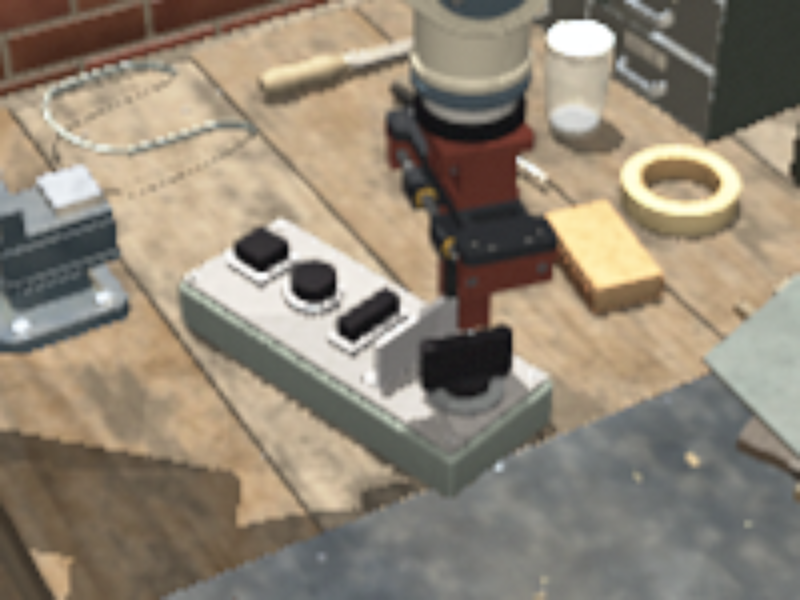

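```bash
python3 -m crank '[[[0.35,-0.0026,-0.0026,0.01,0],[0.35,-0.0026,-0.0026,0.03,0],[0.35,-0.0026,-0.0026,0.048,0],[0.35,-0.0026,-0.0026,0.048,0]]]'; python3 - <<'E'
from h import *
s=ctrl.read_state()
R=s["orientation"];print("to knob in tool:",(R.T@(np.array([.570,-.2817,.075])-s["ee_pos"])).round(4),"yaw_y",np.arctan2(R[1,1],R[0,1]))
im=ctrl.read_camera("wrist"); cv2.imwrite("pics/w4.png",im[:,:,::-1])
E
```

```text
t: 4.2
ee_pos: [0.5726, -0.2834, 0.0783]
orientation: [[-0.975, 0.22, 0.005], [0.22, 0.975, -0.002], [-0.005, -0.0, -1.0]]
ft_force: [-0.4, -0.0, 0.1]
width: 0.351
to knob in tool: [0.003  0.0011 0.0032] yaw_y 1.3488767408942763
```

View pics/w4.png

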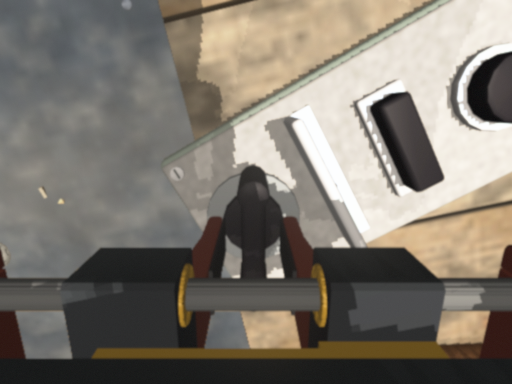

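```bash
python3 -m crank '[[[0.35,0.003,0.0005,0.003,0],[0.2,0.003,0.0005,0.003,0],[0.0,0.003,0.0005,0.003,0],[0.0,0.003,0.0005,0.003,0],[0,0.003,0.0005,0.003,0]]]'; python3 -m crank '[[[0,0,0,0,0],[0,0,0,0,0]]]'; python3 - <<'E'
from h import *
s=ctrl.read_state()
R=s["orientation"];print("to knob in tool:",(R.T@(np.array([.570,-.2817,.075])-s["ee_pos"])).round(4),"yaw_y",np.arctan2(R[1,1],R[0,1]),"F",R.T@s["ft_force"],"T",R.T@s["torque"],s["width"]*88)
E
```

```text
t: 4.75
ee_pos: [0.5709, -0.2826, 0.0771]
orientation: [[-0.975, 0.22, 0.007], [0.22, 0.975, -0.003], [-0.008, -0.001, -1.0]]
ft_force: [0.0, 1.1, 4.6]
width: 0.135
t: 4.95
ee_pos: [0.5709, -0.2826, 0.0772]
orientation: [[-0.975, 0.22, 0.007], [0.22, 0.975, -0.003], [-0.008, -0.001, -1.0]]
ft_force: [1.1, 0.6, 1.8]
width: 0.135
to knob in tool: [0.0011 0.0007 0.0022] yaw_y 1.3489017969867783 F [-1.01254372  0.79915032 -1.83486662] T [-0.11875065  0.02555097  0.02512095] 11.89110761516785
```

```bash
python3 -m crank '[[[0,0,0,0,0.08],[0,0,0,0,0.18],[0,0,0,0,0.28],[0,0,0,0,0.38],[0,0,0,0,0.46]]]';  python3 - <<'E'
from h import *
s=ctrl.read_state()
R=s["orientation"];print("yaw_y",np.arctan2(R[1,1],R[0,1]),"F",R.T@s["ft_force"],"T",R.T@s["torque"],s["width"]*88,s["q"])
E
```

```text
t: 5.45
ee_pos: [0.5709, -0.2827, 0.0771]
orientation: [[-0.774, 0.633, 0.007], [0.633, 0.774, -0.003], [-0.007, 0.003, -1.0]]
ft_force: [-0.3, 0.0, 1.0]
width: 0.136
yaw_y 0.8853081489057785 F [ 0.27398768 -0.19209773 -1.00136887] T [ 0.06933797  0.01444187 -0.03584989] 11.940851852544386 [-4.78921773e-01  6.21358052e-01  1.68707045e+00  1.31211898e-03
  8.25524911e-01 -1.36510694e+00]
```

```bash
python3 -m crank '[[[0,0,0,0,0.1],[0,0,0,0,0.2],[0,0,0,0,0.3],[0,0,0,0,0.4],[0,0,0,0,0.5]]]';  python3 - <<'E'
from h import *
s=ctrl.read_state()
R=s["orientation"];print("yaw_y",np.arctan2(R[1,1],R[0,1]),"F",R.T@s["ft_force"],"T",R.T@s["torque"],s["width"]*88)
E
python3 -m crank '[[[0,0,0,0,0.03],[0,0,0,0,0.06],[0,0,0,0,0.06]]]';  python3 - <<'E'
from h import *
s=ctrl.read_state()
R=s["orientation"];print("yaw_y",np.arctan2(R[1,1],R[0,1]),"F",R.T@s["ft_force"],"T",R.T@s["torque"],s["width"]*88)
E
```

```text
t: 5.95
ee_pos: [0.5709, -0.2827, 0.0772]
orientation: [[-0.372, 0.928, 0.007], [0.928, 0.372, -0.003], [-0.005, 0.005, -1.0]]
ft_force: [-0.5, 0.2, 0.3]
width: 0.138
yaw_y 0.3816883615034158 F [ 0.34928161 -0.35702024 -0.30995896] T [ 0.30478762 -0.0184182  -0.07153968] 12.103329242349814
t: 6.25
ee_pos: [0.5709, -0.2827, 0.0772]
orientation: [[-0.316, 0.949, 0.007], [0.949, 0.316, -0.003], [-0.005, 0.006, -1.0]]
ft_force: [0.5, 1.1, 1.3]
width: 0.132
yaw_y 0.3213201033766914 F [ 0.92194218  0.79973272 -1.27682507] T [ 0.29676915 -0.08730634  0.0191588 ] 11.610645662600795
```

```bash
cat > st.py <<'E'
from h import *
s=ctrl.read_state()
R=s["orientation"];print("yaw_y",np.arctan2(R[1,1],R[0,1]).round(4),"F",(R.T@s["ft_force"]).round(2),"T",(R.T@s["torque"]).round(3),s["width"]*88)
E
for i in 1 2 3; do :; done
python3 -m crank '[[[0,0,0,0,0.02],[0,0,0,0,0.02]]]' >/dev/null; python3 st.py
python3 -m crank '[[[0,0,0,0,0.02],[0,0,0,0,0.02]]]' >/dev/null; python3 st.py
python3 -m crank '[[[0,0,0,0,0.02],[0,0,0,0,0.02]]]' >/dev/null; python3 st.py
```

```text
yaw_y 0.3009 F [ 0.42  0.09 -1.07] T [ 0.24  -0.07   0.033] 11.836064459889252
yaw_y 0.2809 F [ 1.07  0.37 -0.83] T [ 0.196  0.025 -0.324] 12.082276527762538
yaw_y 0.2608 F [ 1.12  0.71 -1.88] T [ 0.072  0.084 -0.51 ] 12.05495814411647
```

```bash
python3 -m crank '[[[0.4,0,0,0,0],[0.4,0,0,0,0],[0.4,0,0,0,0],[0.4,0,0,0,0]]]' ; python3 st.py
python3 -m crank '[[[0.4,0,0,-0.02,0],[0.4,0,0,-0.05,0],[0.4,0,0,-0.09,0],[0.4,0,0,-0.14,0],[0.4,0,0,-0.14,0]]]'; python3 - <<'E'
from h import *
for n in ("wrist","side","top"):
    im=ctrl.read_camera(n)[:,:,::-1]; cv2.imwrite(f"pics/{n}5.png",im if n=="wrist" else cv2.resize(im[130:280,160:360],(800,600)))
E
```

```text
t: 7.25
ee_pos: [0.5708, -0.2827, 0.0771]
orientation: [[-0.258, 0.966, 0.007], [0.966, 0.258, -0.003], [-0.005, 0.006, -1.0]]
ft_force: [0.1, 0.0, 0.1]
width: 0.396
yaw_y 0.2605 F [ 0.    0.14 -0.05] T [ 0.018 -0.023 -0.055] 34.848063237747894
t: 7.75
ee_pos: [0.5735, -0.2842, 0.2245]
orientation: [[-0.257, 0.966, 0.018], [0.966, 0.257, -0.009], [-0.013, 0.015, -1.0]]
ft_force: [0.7, 0.5, 0.3]
width: 0.399
```

View pics/wrist5.png

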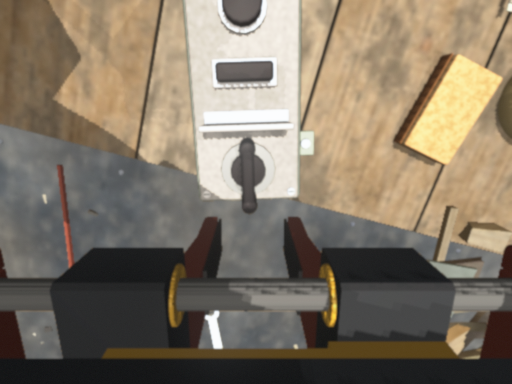

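View pics/side5.png

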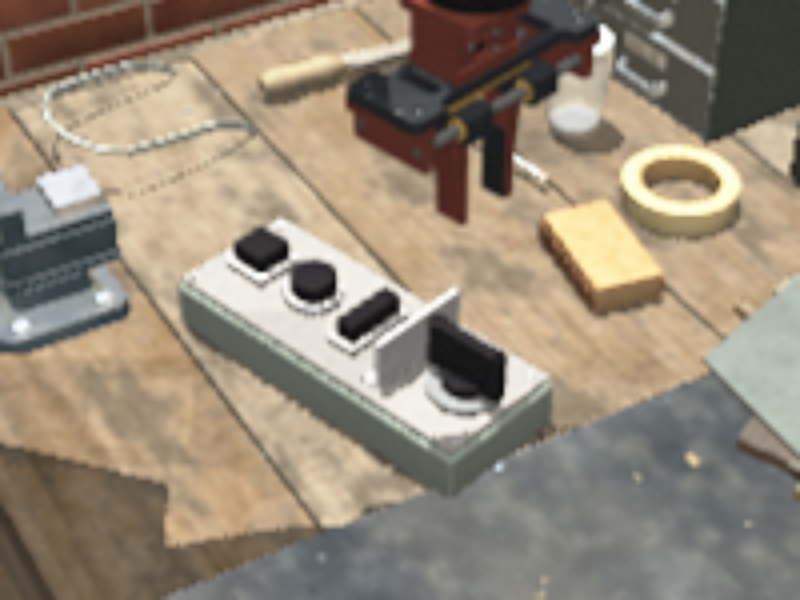

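```bash
python3 -m crank '[[[0,0.162,-0.008,0.04,0],[0,0.162,-0.008,0.04,0],[0,0.162,-0.008,0.04,0],[0,0.162,-0.008,0.04,0],[0,0.162,-0.008,0.04,0]]]'; python3 -m crank '[[[0,0,0,0.03,0],[0,0,0,0.06,0],[0,0,0,0.06,0]]]';python3 - <<'E'
from h import *
s=ctrl.read_state();R=s["orientation"]
print("to round in tool:",(R.T@(np.array([.524,-.1294,.074])-s["ee_pos"])).round(4),s["ee_pos"],s["width"])
cal=ctrl.calibration("wrist")
im=ctrl.read_camera("wrist"); cv2.imwrite("pics/w6.png",im[:,:,::-1])
cal2=ctrl.calibration("side");im=ctrl.read_camera("side")[:,:,::-1];cv2.imwrite("pics/s6.png",cv2.resize(im[130:280,160:360],(800,600)))
for t in ["round_button_top","square_button_top","oblong_button_top"]:
    r=ctrl.pinpoint("wrist",t); print(t,[(np.round(d["location"],1),round(d["conf"],2),back(cal,d["location"],.074).round(4)) for d in r[:2]])
E
```

```text
t: 8.4
ee_pos: [0.5182, -0.1256, 0.1739]
orientation: [[-0.26, 0.966, 0.002], [0.966, 0.26, -0.002], [-0.002, 0.001, -1.0]]
ft_force: [-0.9, -0.8, -0.2]
width: 0.007
t: 8.7
ee_pos: [0.5165, -0.1263, 0.1106]
orientation: [[-0.259, 0.966, -0.004], [0.966, 0.259, -0.0], [0.001, -0.004, -1.0]]
ft_force: [-0.1, 0.2, 0.1]
width: 0.004
to round in tool: [-0.005   0.0066  0.0366] [ 0.5164655  -0.12630566  0.11061907] 0.004356667799482529
round_button_top [(array([261.4, 220.3]), 0.88, array([[ 0.5236, -0.1291,  0.074 ]]))]
square_button_top [(array([259.9, 130.9]), 0.61, array([[ 0.5063, -0.0707,  0.074 ]]))]
oblong_button_top []
```

View pics/w6.png

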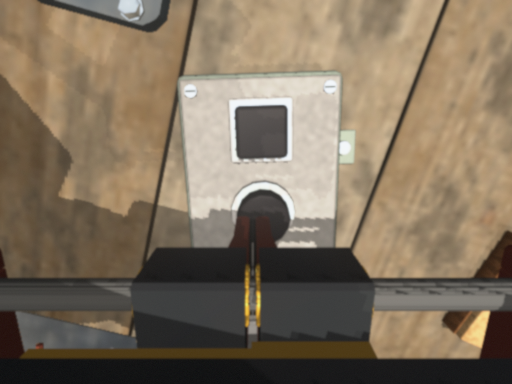

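View pics/s6.png

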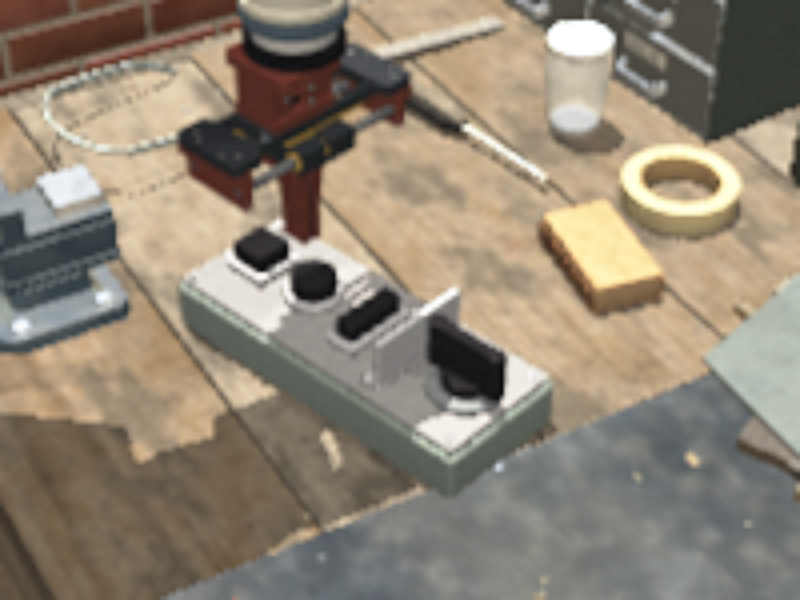

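```bash
python3 -m crank '[[[0,-0.005,0.0066,0.0,0],[0,-0.005,0.0066,0.015,0],[0,-0.005,0.0066,0.028,0],[0,-0.005,0.0066,0.028,0]]]';python3 - <<'E'
from h import *
s=ctrl.read_state();R=s["orientation"]
print("to round in tool:",(R.T@(np.array([.524,-.1294,.074])-s["ee_pos"])).round(4))
E
```

```text
t: 9.35
ee_pos: [0.5267, -0.1296, 0.0862]
orientation: [[-0.26, 0.966, 0.002], [0.966, 0.26, -0.002], [-0.002, 0.002, -1.0]]
ft_force: [0.0, 0.2, -0.3]
width: 0.003
to round in tool: [ 0.0009 -0.0025  0.0122]
```

```bash
python3 -m crank '[[[0,0,-0.0025,0.008,0],[0,0,-0.0025,0.012,0],[0,0,-0.0025,0.016,0],[0,0,-0.0025,0.019,0],[0,0,-0.0025,0.019,0]]]'; python3 -m crank '[[[0,0,0,0.001,0],[0,0,0,0.002,0],[0,0,0,0.002,0]]]'
```

```text
t: 9.85
ee_pos: [0.5239, -0.1303, 0.067]
orientation: [[-0.26, 0.966, 0.001], [0.966, 0.26, -0.002], [-0.002, 0.001, -1.0]]
ft_force: [-2.9, -0.5, 4.8]
width: 0.006
t: 10.15
ee_pos: [0.524, -0.1303, 0.0662]
orientation: [[-0.26, 0.966, 0.001], [0.966, 0.26, -0.002], [-0.002, 0.001, -1.0]]
ft_force: [-6.8, 0.4, 15.5]
width: 0.006
```

```bash
python3 -m crank '[[[0,0,0,0.001,0],[0,0,0,-0.01,0],[0,0,0,-0.03,0],[0,0,0,-0.05,0],[0,0,0,-0.05,0]]]'; python3 - <<'E'
from h import *
s=ctrl.read_state();R=s["orientation"]
print("to sq in tool:",(R.T@(np.array([.5065,-.0725,.074])-s["ee_pos"])).round(4),s["ft_force"])
im=ctrl.read_camera("side")[:,:,::-1];cv2.imwrite("pics/s7.png",cv2.resize(im[130:280,160:360],(800,600)))
E
```

```text
t: 10.65
ee_pos: [0.5261, -0.1307, 0.1187]
orientation: [[-0.26, 0.966, 0.007], [0.966, 0.26, -0.003], [-0.005, 0.006, -1.0]]
ft_force: [0.1, -0.1, 0.1]
width: 0.005
to sq in tool: [ 0.0616 -0.0041  0.0444] [ 0.13465691 -0.07690149  0.05283847]
```

View pics/s7.png

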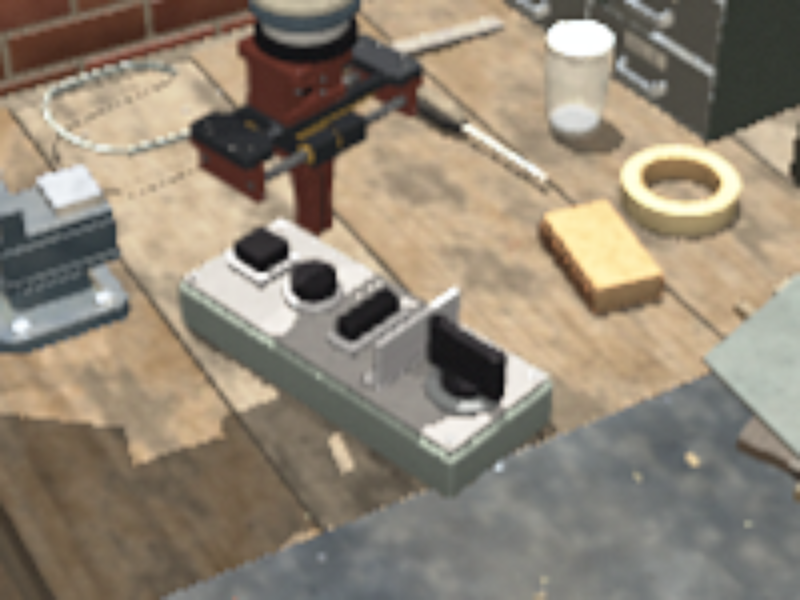

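```bash
python3 -m crank '[[[0,0.03,-0.004,0,0],[0,0.0616,-0.0041,0,0],[0,0.0616,-0.0041,0.01,0],[0,0.0616,-0.0041,0.03,0],[0,0.0616,-0.0041,0.03,0]]]'; python3 - <<'E'
from h import *
s=ctrl.read_state();R=s["orientation"]
print("to sq in tool:",(R.T@(np.array([.5065,-.0725,.074])-s["ee_pos"])).round(4),s["ft_force"])
cal=ctrl.calibration("wrist")
im=ctrl.read_camera("wrist"); cv2.imwrite("pics/w8.png",im[:,:,::-1])
for t in ["square_button_top"]:
    r=ctrl.pinpoint("wrist",t); print(t,[(np.round(d["location"],1),round(d["conf"],2),back(cal,d["location"],.074).round(4)) for d in r[:2]])
E
```

```text
t: 11.2
ee_pos: [0.5037, -0.072, 0.0845]
orientation: [[-0.26, 0.966, 0.001], [0.966, 0.26, -0.002], [-0.002, 0.0, -1.0]]
ft_force: [-0.1, 0.3, -0.0]
width: 0.003
to sq in tool: [-0.0012  0.0025  0.0105] [-0.14090233  0.29324587 -0.0429524 ]
square_button_top [(array([257. , 227.5]), 0.82, array([[ 0.5063, -0.0707,  0.074 ]]))]
```

View pics/w8.png

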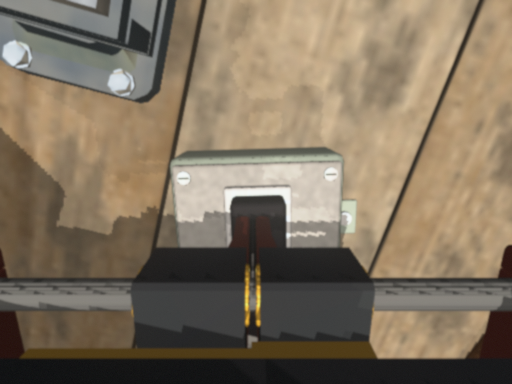

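The fingers are over the square cap (about 257, 225) and the vise is clear, so I'll press.

```bash
python3 -m crank '[[[0,-0.0008,0.0025,0.005,0],[0,-0.0008,0.0025,0.010,0],[0,-0.0008,0.0025,0.014,0],[0,-0.0008,0.0025,0.017,0],[0,-0.0008,0.0025,0.017,0]]]'; python3 -m crank '[[[0,0,0,0.001,0],[0,0,0,0.002,0],[0,0,0,0.002,0]]]'
```

```text
t: 11.8
ee_pos: [0.5082, -0.0729, 0.0694]
orientation: [[-0.259, 0.966, 0.004], [0.966, 0.259, -0.003], [-0.004, 0.003, -1.0]]
ft_force: [0.8, -2.2, 3.2]
width: 0.008
t: 12.1
ee_pos: [0.5082, -0.0729, 0.0675]
orientation: [[-0.26, 0.966, 0.004], [0.966, 0.26, -0.003], [-0.004, 0.003, -1.0]]
ft_force: [-0.8, -0.9, 4.2]
width: 0.007
```

```bash
python3 -m crank '[[[0,0,0,0.001,0],[0,0,0,0.002,0],[0,0,0,0.003,0],[0,0,0,0.003,0]]]'
```

```text
t: 12.5
ee_pos: [0.5083, -0.0729, 0.066]
orientation: [[-0.26, 0.966, 0.004], [0.966, 0.26, -0.003], [-0.004, 0.003, -1.0]]
ft_force: [-5.9, -0.3, 23.1]
width: 0.005
```

```bash
python3 -m crank '[[[0,0,0,-0.01,0],[0,0,0,-0.03,0],[0,0,0,-0.05,0],[0,0,0,-0.05,0]]]'; python3 - <<'E'
from h import *
s=ctrl.read_state();R=s["orientation"]
print("to obl in tool:",(R.T@(np.array([.541,-.187,.074])-s["ee_pos"])).round(4),s["ft_force"])
im=ctrl.read_camera("side")[:,:,::-1];cv2.imwrite("pics/s9.png",cv2.resize(im[130:280,160:360],(800,600)))
E
```

```text
t: 12.9
ee_pos: [0.5094, -0.0728, 0.1177]
orientation: [[-0.26, 0.966, 0.008], [0.966, 0.26, -0.003], [-0.005, 0.007, -1.0]]
ft_force: [0.2, 1.3, -0.3]
width: 0.01
to obl in tool: [-0.1182  0.0006  0.0443] [ 0.22996187  1.26817857 -0.26987409]
```

View pics/s9.png

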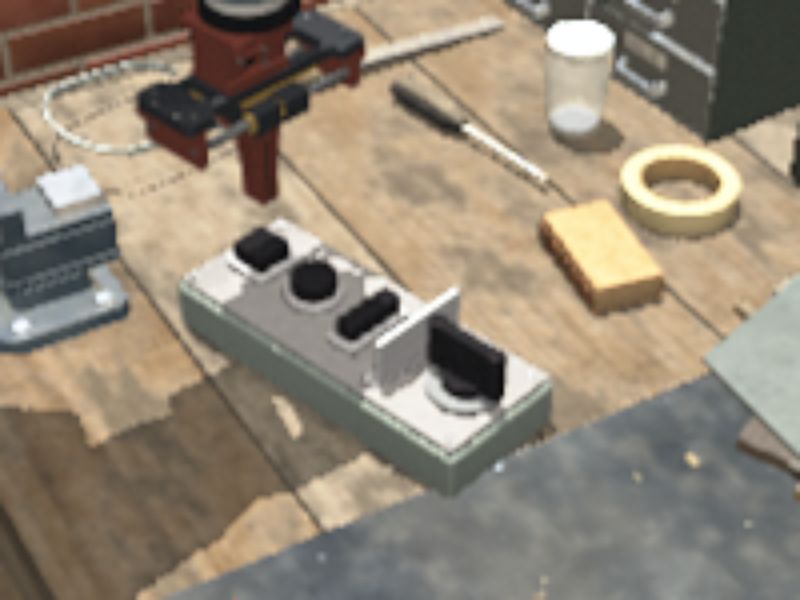

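```bash
python3 -m crank '[[[0,-0.04,0,0,0],[0,-0.08,0,0,0],[0,-0.115,0,0,0],[0,-0.118,0,0,0],[0,-0.118,0,0.01,0]]]'; python3 -m crank '[[[0,0,0,0.01,0],[0,0,0,0.02,0],[0,0,0,0.02,0]]]'; python3 - <<'E'
from h import *
s=ctrl.read_state();R=s["orientation"]
print("to obl in tool:",(R.T@(np.array([.541,-.187,.074])-s["ee_pos"])).round(4),s["ft_force"])
cal=ctrl.calibration("wrist")
im=ctrl.read_camera("wrist"); cv2.imwrite("pics/w10.png",im[:,:,::-1])
for t in ["oblong_button_top","round_button_top"]:
    r=ctrl.pinpoint("wrist",t); print(t,[(np.round(d["location"],1),round(d["conf"],2),back(cal,d["location"],.074).round(4)) for d in r[:2]])
E
```

```text
t: 13.45
ee_pos: [0.5394, -0.1873, 0.1064]
orientation: [[-0.258, 0.966, 0.007], [0.966, 0.258, -0.003], [-0.005, 0.006, -1.0]]
ft_force: [-0.1, 0.9, 0.2]
width: 0.006
t: 13.75
ee_pos: [0.5378, -0.1858, 0.0841]
orientation: [[-0.259, 0.966, 0.003], [0.966, 0.259, -0.001], [-0.002, 0.002, -1.0]]
ft_force: [-0.0, 0.5, 0.3]
width: 0.007
to obl in tool: [-0.002   0.0027  0.0101] [-0.04303825  0.51346441  0.30291486]
oblong_button_top [(array([258.8, 231.1]), 0.57, array([[ 0.5421, -0.1863,  0.074 ]]))]
round_button_top [(array([252.4, 130.4]), 0.96, array([[ 0.5227, -0.1294,  0.074 ]]))]
```

View pics/w10.png

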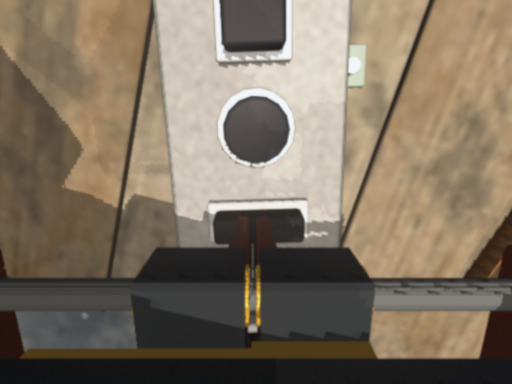

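```bash
python3 -m crank '[[[0,-0.0018,0.0027,0.004,0],[0,-0.0018,0.0027,0.009,0],[0,-0.0018,0.0027,0.013,0],[0,-0.0018,0.0027,0.017,0],[0,-0.0018,0.0027,0.017,0]]]'; python3 -m crank '[[[0,0,0,0.001,0],[0,0,0,0.002,0],[0,0,0,0.002,0]]]'
```

```text
t: 14.4
ee_pos: [0.5429, -0.1879, 0.0691]
orientation: [[-0.258, 0.966, 0.007], [0.966, 0.258, -0.003], [-0.004, 0.006, -1.0]]
ft_force: [1.2, 0.9, 4.1]
width: 0.009
t: 14.7
ee_pos: [0.5429, -0.1879, 0.0672]
orientation: [[-0.258, 0.966, 0.007], [0.966, 0.258, -0.003], [-0.004, 0.006, -1.0]]
ft_force: [0.3, 1.4, 3.5]
width: 0.003
```

```bash
python3 -m crank '[[[0,0,0,0.001,0],[0,0,0,0.002,0],[0,0,0,0.003,0],[0,0,0,0.003,0]]]'
```

```text
t: 15.1
ee_pos: [0.543, -0.188, 0.066]
orientation: [[-0.258, 0.966, 0.007], [0.966, 0.258, -0.003], [-0.005, 0.006, -1.0]]
ft_force: [-6.9, 3.3, 22.5]
width: 0.006
```

```bash
python3 -m crank '[[[0,0,0,-0.01,0],[0,0,0,-0.03,0],[0,0,0,-0.07,0],[0,0,0,-0.11,0],[0,0,0,-0.15,0]]]'; python3 -m crank '[[[0,-0.06,0,-0.0,0],[0,-0.12,0,0,0],[0,-0.15,0,0,0],[0,-0.15,0,0,0],[0,-0.15,0,0,0]]]'; python3 - <<'E'
from h import *
s=ctrl.read_state();print(s["t"],s["ee_pos"],s["ft_force"])
cal=ctrl.calibration("wrist");np.savez("w11.npz",**cal)
for n in ("wrist","side","top"):
    im=ctrl.read_camera(n)[:,:,::-1]; cv2.imwrite(f"pics/{n}11.png",im if n=="wrist" else cv2.resize(im[110:320,90:370] if n=="top" else im[130:280,160:360],(800,600)))
E
```

```text
t: 15.6
ee_pos: [0.5414, -0.1874, 0.2169]
orientation: [[-0.259, 0.966, 0.006], [0.966, 0.259, -0.003], [-0.004, 0.005, -1.0]]
ft_force: [0.6, 0.2, -0.0]
width: 0.007
t: 16.1
ee_pos: [0.5794, -0.3331, 0.2164]
orientation: [[-0.257, 0.967, 0.004], [0.967, 0.257, -0.002], [-0.003, 0.004, -1.0]]
ft_force: [0.7, 0.1, -0.1]
width: 0.008
16.1 [ 0.57942087 -0.33310694  0.21643255] [ 0.69999573  0.10728003 -0.07401907]
```

View pics/wrist11.png

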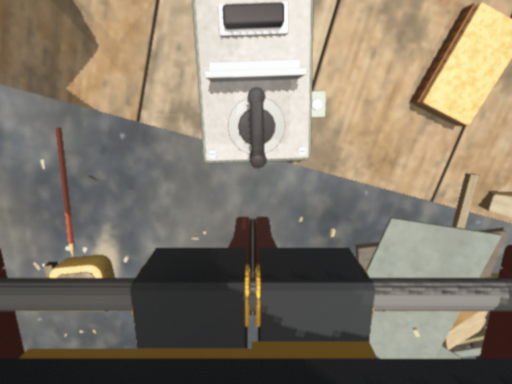

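View pics/side11.png

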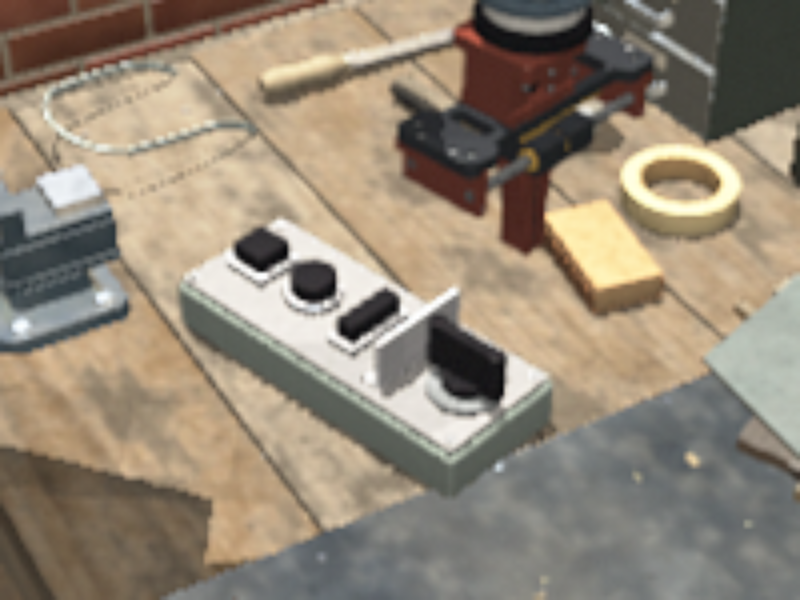

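View pics/top11.png

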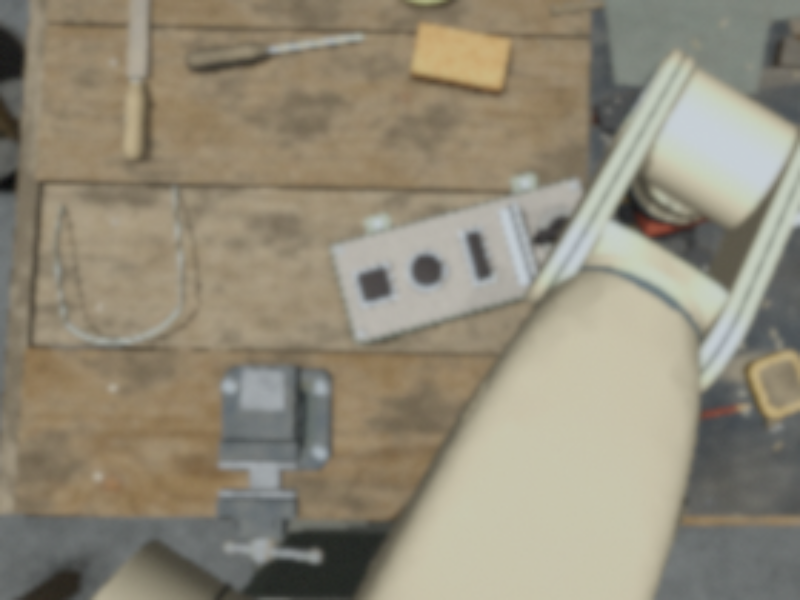

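```bash
python3 - <<'E'
import cv2
a=cv2.imread("pics/wrist11.png");cv2.imwrite("pics/w11z.png",cv2.resize(a[0:180,180:340],(711,800))[:, :][:600] if 0 else cv2.resize(a[50:180,180:340],(738,600),interpolation=cv2.INTER_CUBIC))
E
```

```text
(no output)
```

View pics/w11z.png

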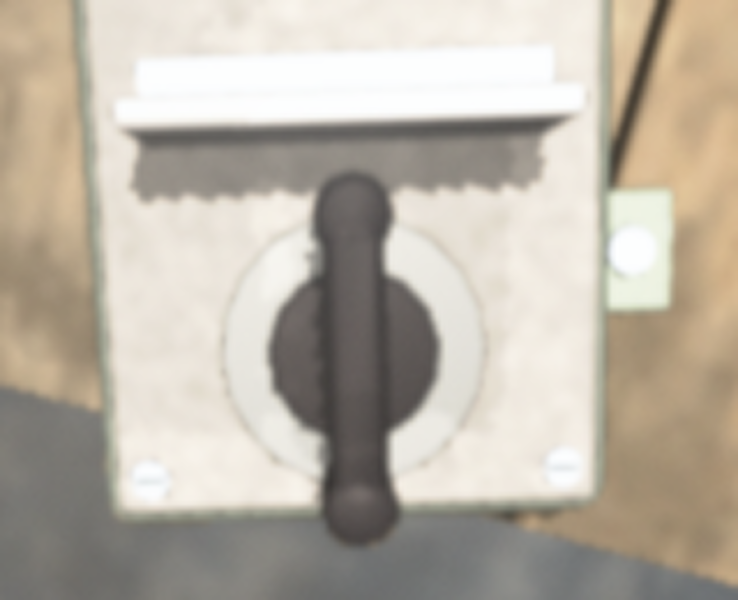

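```bash
python3 - <<'E'
from bench import ctrl
print(ctrl.close_job())
E
```

```text
the job is handed in; nothing more can be done
None
```

The job is handed in after about 16 s of robot time. The knob is on, and all three buttons were pressed in the order you asked.

- **Knob:** I turned it clockwise about 1.06 rad until it met the hard stop, where the resisting torque rose from about 0.03 to 0.5 N m. In the last wrist picture, after the buttons, its wings point at the guard plate. They sit within about 0.015 rad of square to it, which is as well as that picture can be measured.
- **Buttons:** I pressed round, then square, then oblong with the fingers shut. Each cap stopped at 66 mm above the bench, which is full travel, with peak readings of 15.5, 23.1 and 22.5 N. The side pictures show the round and square caps back up before the next press, and the oblong cap back up at the end.
- **Loose things:** the sanding block, screwdriver and safety glasses look where they were in the last pictures. The tape measure is partly hidden by the arm there, but what shows matches. At hand-in the gripper was clear of everything, with the fingertips about 0.2 m above the bench.
- **Checks that disagreed:** my first knob estimates differed by up to 7 mm between the fixed cameras and the network. The wrist camera settled it, and the grip closed at 11.9 mm on the 12 mm bar with about 1 N of sideways force.

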